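Press the big wooden elephant home on the display turntable

TASK

Two wooden elephants stand slightly proud of the turntable on their half-inserted dowels: with the fingertips, press gently down on the back of the bigger one until its base plate sits fully home on the turntable, then withdraw. Do not pull it up or turn the turntable, and leave the smaller elephant (it comes off again later), the vase, the paperweight and the acrylic box untouched.

Things in the scene. Friction and masses are not known exactly. Their poses are not given: they have to be found in the camera images.
- elephant: The bigger wooden elephant, 130 mm from trunk to tail, 46 mm wide, 80 mm from feet to back, on a pale wooden base plate 112 x 58 x 10 mm. Origin: top of its back at mid-length (the spot to press; flat for about 44 x 16 mm, the head is 4 mm lower); x points to its head, z up. Before pressing, the origin is 126 to 128 mm above the work surface; fully home 120 mm. It stands near the edge of the turntable, 85 mm from its axis, looking along the edge.
- big_peg (a joint): How far the bigger elephant's dowel is pushed into its seat, m: 0 to 0.002 at the start (base plate 6 to 8 mm above the turntable), 0.008 when fully home against a hard stop; negative when pulled up. It slides straight down against a steady friction of about 5 N (a little more when pushed fast) and stays where it is left.
- calf: The smaller wooden elephant of the same shape, 78 mm long, 28 mm wide, 48 mm from feet to back, base plate 67 x 35 x 8 mm. Origin: top of its back, 94 mm above the work surface; x to its head. Opposite the bigger one on the turntable, 85 mm from the axis. Must be left as it is.
- small_peg (a joint): The same for the smaller elephant: 0 at the start and to stay so (base plate 8 mm above the turntable).
- turntable: The fixed black foot of the plastic turntable. Origin: on the turning axis, at the work surface. It carries the grey turning plate, 300 mm across, whose top is 30 mm above the work surface. At plate angle 0 the foot's x axis points towards the bigger elephant.
- plate (a joint): Turn of the turntable's plate, rad, anticlockwise from above, 0 at the start. It turns fairly stiffly (0.2 N m).
- vase: Loose red ceramic vase, 140 mm tall, 72 mm across the belly, narrow neck; stands on the turntable about 90 mm from its axis, between the two elephants on one side. Origin: centre of its underside.
- paperweight: Loose glass paperweight, a dome 68 mm across and 48 mm tall, on the turntable opposite the vase. Origin: centre of its underside.
- acrylic_box: Loose clear acrylic open box, 110 x 110 x 75 mm, with a keyring lying in it, on the work surface to the right (-y) of the turntable. Origin: centre of its underside.
There are look-alikes about, which are no part of the job. Several things have the shape of the acrylic_box; the one meant has the colours described above.

How it is judged (in metres and radians):
On the way, in this order (a step that is already met when the one before it is completed fails the run):
1. the fingers touch the bigger elephant (contact force between the fingers and elephant above 0.5 N).
2. the bigger elephant is pressed home (within 1.5 mm) (value of joint big_peg above 0.0065 m), for 0.1 s.
At the end, for the whole second after the job is handed in: The bigger elephant's base plate is within 1.5 mm of fully home; the smaller one is within 2 mm of its starting height; the turntable is within 5 degrees of its start; the vase, paperweight and acrylic box are within 10 mm of their starts and upright within 0.15 rad (value of joint big_peg above 0.0065 m and value of joint small_peg between -0.002 and 0.002 m and value of joint plate between -0.087 and 0.087 rad and distance of each of vase, paperweight, acrylic_box from where it was at the start of the episode below 0.01 m and angle between each of vase, paperweight, acrylic_box's own z axis and vertical below 0.15 rad); the robot touches nothing.
It fails at once if the big elephant is pulled up out of its seat (value of joint big_peg below -0.002 m).
It fails at once if the big elephant is pressed harder than 40 N (contact force between anything else and elephant above 40 N).
It fails at once if the small elephant is touched with more than 1 N, or pressed down or pulled up by more than 2 mm (contact force between any of the fingers, the arm and calf above 1 N or value of joint small_peg above 0.002 m or value of joint small_peg below -0.002 m).
It fails at once if the turntable is turned by more than 5 degrees (value of joint plate above 0.087 rad or value of joint plate below -0.087 rad).
It fails at once if the vase, paperweight or acrylic box is touched with more than 1 N, shifted by more than 10 mm or tipped by more than 0.15 rad (contact force between any of the fingers, the arm and vase above 1 N or distance of any of vase, paperweight, acrylic_box from where it was at the start of the episode above 0.01 m or angle between any of vase, paperweight, acrylic_box's own z axis and vertical above 0.15 rad or contact force between any of the fingers, the arm and paperweight above 1 N or contact force between any of the fingers, the arm and acrylic_box above 1 N).
It also fails if it takes over 32 s, if anything falls off the work surface, if the arm or the gripper's body presses on something with over 40 N, if the wrist force passes 120 N, or if a joint passes its speed limit or range.

ROBOT

A 6-joint arm with a two-finger parallel gripper is mounted at the origin on the work surface. World frame = base frame: x ahead of the robot, y to its left, z up, the work surface at z = 0. Lengths are in mm, angles in rad, forces in N, time in s.
With the tool pointing down it reaches from about 275 to 750 mm from the base axis. Payload 10.2 kg.
Tool frame: the origin (TCP) lies between the finger pads; the fingertips stand 22 mm ahead of it and the grasp point (between the pads) lies 3 mm ahead of it (ctrl.nose_length is the distance from the TCP to the fingertips, in mm); y points along the fingers, z is the direction in which the jaws open and shut, and the axes are right-handed (so a half turn about y gives the same grasp; the last joint's range is limited). The gripper opens to 85 mm and grips with 20 to 120 N. Pads are 22 mm wide; open, the fingers measure 114 mm over their backs; the gripper's body (76 mm by 85 mm) begins 54 mm behind the grasp point. The pads swing forward as they close: fully open they stand 13 mm farther back than shut.
Start: joints at [-1.381, 0.313, 1.498, -0, 1.331, -0.223], TCP at [210.605, -480.912, 253.294] pointing down, gripper open.
Joint ranges: [-2.94, 2.94], [-0.97, 2.17], [0.19, 2.56], [-1.23, 4.37], [0.02, 3.11], [-2.88, 2.88]. Speed limits (rad/s): [2.39, 2.39, 3.01, 3.14, 3.14, 3.14].

INTERFACE

Orientations are given as a unit quaternion [w, x, y, z].
In Python, from rig import ctrl, eyes, models gives the robot as it stands.
- The arm moves only by the shell command python3 -m crank 'ROWS' [FORCE]. ROWS is JSON, a list of rows, each an object with "dp": the shift along the tool's x, y, z in mm, a list of three; "roll": the turn about the tool's y in rad; "gripper": the closure in counts, from 0 (fully open) to 255 (shut). A call has 1 to 10 rows; each row is the pose to reach, as a shift and turn from the pose commanded when the call began, along the tool's axes at that moment; what a row does not reach only later rows make up. A row lasts 1/12 s, in which the tool goes at most 41.7 mm and 7.16 degrees, less where a joint would pass 70% of its speed; a pose out of reach is approached as far as the arm can. A call with a gripper value outside its range is refused whole. The fingers move at their own pace and stop on an object; FORCE is the grip in N (left out, the last holds). Time passes only in rows, so rows that repeat a pose let the fingers close. It gives the time, the measured TCP pose, the force and the opening at its end, in the units of the state.
- ctrl.sense(): the state, without advancing time (a new reading comes with each control period).
- eyes.capture(name): name is "scene" or "top"; returns a dict with "color" (480x640x3 uint8, red, green, blue), "fx", "fy", "cx", "cy" (pixels), "distortion" ([k1, k2, p1, p2, k3] as OpenCV has them; the pictures are not rectified), "R" (3x3) and "t" (3): a world point X has camera coordinates R X + t. Camera axes: x right, y down, z forward; pixel columns grow to the right and rows downward; lengths in mm; the calibration is good to about 2 mm. A picture is of the moment at which its call begins. There is no depth.
- ctrl.finish_job(): hands the job in, once; it reports no verdict.
Trained networks look in a picture, given as the dict that the camera call returned (one of the last four; its "shot" number tells which), for a name from the list of things; names that differ only in an ending like _2 or _b are one class to them, and where a whole thing is asked for, a point or a joint stands for the part that bears it (a point fixed in the world has none). Each returns a list of dicts, best first, with "confidence" (0 to 1); they miss things now and then, are a little off and sometimes report something else, mostly with a low value. They report only what shows in the picture. A call takes as long as a camera call. They do not tell look-alikes from the thing itself.
- models.spot_in(picture, label): "extent" ([centre column, centre row, width, height] in pixels, round what is visible of it).
- models.spot_point(picture, label): "centre" ([column, row] in pixels: a listed point, or the origin of a listed thing).
The state is a dict: "time_s": time; "joints": joint angles; "dq": joint speeds; "tau": joint torques, N m; "eef_pos": TCP position; "ee_rot": TCP orientation; "force": force on the tool from outside, world axes, zero at the start; "wrist_torque": the same for the moment, N m; "grip_width": opening from 0.0 (shut) to 1.0 (fully open).
Only numpy, scipy, OpenCV 4.12 (cv2) and the standard library are available. Lean on these libraries where they do the work, as an engineer would, in place of code of your own. Each camera call takes 0.05 s, during which the arm holds its last target. There are 200 camera calls.

## Working session

There is one attempt and no reset: what is moved stays moved. The work goes in short steps, Python scripts to look and compute and a shell command to move; the robot and the scene stay as the last step left them, time stands still between calls to the robot, and variables do not carry over. Pictures are saved under pics/ and viewed, about 8 in all and at most 12, crops included, and the job is handed in when it is done.

```bash
mkdir -p pics; ls
cat > h.py <<'E'
import numpy as np, cv2
from rig import ctrl, eyes, models
from scipy.optimize import least_squares
def K(p): return np.array([[p["fx"],0,p["cx"]],[0,p["fy"],p["cy"]],[0,0,1.]])
def proj(p,X): return cv2.projectPoints(np.array(X,float).reshape(-1,3),cv2.Rodrigues(np.array(p["R"]))[0],np.array(p["t"],float),K(p),np.array(p["distortion"],float))[0][:,0]
def ray(p,uv):
    n=cv2.undistortPoints(np.array(uv,float).reshape(1,1,2),K(p),np.array(p["distortion"],float))[0,0]
    R=np.array(p["R"]);return -R.T@np.array(p["t"]),R.T@np.array([*n,1])
def atz(p,uv,z):
    c,d=ray(p,uv);return c+d*(z-c[2])/d[2]
def save(p,n): cv2.imwrite("pics/"+n,p["color"][:,:,::-1])
E
python3 - <<'E'
from h import *
s=ctrl.sense();print(s["time_s"],s["eef_pos"],s["ee_rot"],s["force"],s["grip_width"],ctrl.nose_length)
Z=dict(elephant=127,calf=94,turntable=0,vase=30,paperweight=30,acrylic_box=0)
ims=[]
for c in("scene","top"):
    p=eyes.capture(c);save(p,c+"0.png");print(c,"cam",np.round(ray(p,(320,240))[0]))
    for k,z in Z.items():
        for d in models.spot_point(p,k)[:3]:
            print(k,np.round(d["centre"]),round(d["confidence"],2),np.round(atz(p,d["centre"],z)))
E
```

```text
pics
0.0 [ 210.56616916 -480.66065687  252.74326622] [ 0.1449313  -0.14490744  0.69256338 -0.69163048] [-0.85018705 -0.26763177  0.06710289] 0.9998265200010246 22.0
scene cam [1251.  241. 1058.]
elephant [405. 257.] 0.92 [497. -10. 127.]
vase [381. 332.] 0.87 [622.   6.  30.]
vase [407. 257.] 0.36 [415. -32.  30.]
paperweight [345. 269.] 0.85 [ 517. -136.   30.]
acrylic_box [270. 264.] 0.87 [ 569. -302.    0.]
acrylic_box [200. 247.] 0.81 [ 612. -473.    0.]
acrylic_box [277. 200.] 0.69 [ 388. -403.    0.]
top cam [ 424. -204. 1340.]
elephant [227. 254.] 0.71 [494. -12. 127.]
calf [272. 187.] 0.58 [ 633. -105.   94.]
turntable [258. 225.] 0.65 [565. -64.   0.]
vase [224. 200.] 0.86 [619.   9.  30.]
paperweight [285. 244.] 0.75 [ 518. -126.   30.]
acrylic_box [438. 197.] 0.65 [ 615. -472.    0.]
acrylic_box [366. 226.] 0.64 [ 553. -307.    0.]
acrylic_box [484. 268.] 0.62 [ 452. -570.    0.]
```

View pics/scene0.png

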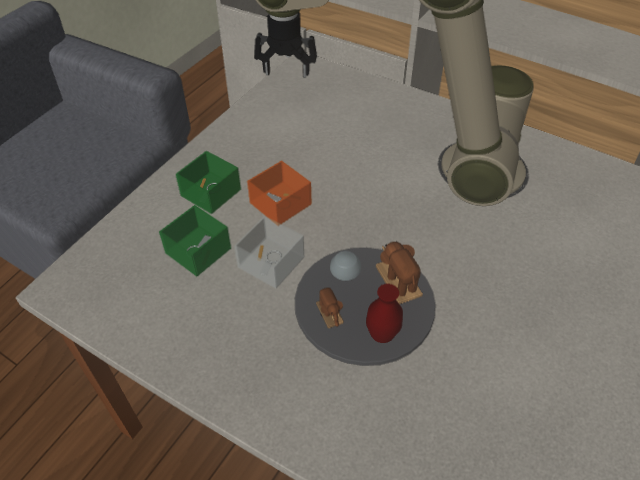

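View pics/top0.png

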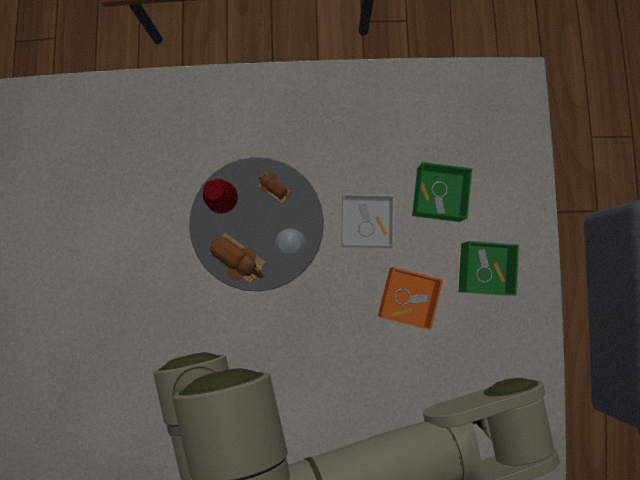

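The viewed pictures agree with the networks. The bigger elephant is at scene (405,257) and top (235,255), head towards top (255,270). The smaller one is at scene (330,305) and top (273,186).

There are five open boxes in the top view:
- clear/grey at (367,221), which is the acrylic box because it's the only clear one
- green at (442,191)
- green at (489,267)
- orange at (411,297)

That's four boxes in fact, not five. I only have to keep clear of them. Next I'll work out the target in tool axes and confirm it with a crop.

```bash
cat >> h.py <<'E'
from scipy.spatial.transform import Rotation as Ro
def tool(s): return Ro.from_quat(np.array(s["ee_rot"])[[1,2,3,0]]).as_matrix()
E
python3 - <<'E'
from h import *
s=ctrl.sense();A=tool(s);print(np.round(A,3))
ps=[eyes.capture(c) for c in("scene","top")]
uv=[np.array(models.spot_point(p,"elephant")[0]["centre"]) for p in ps];print(uv)
r=least_squares(lambda X:np.concatenate([proj(p,X)[0]-u for p,u in zip(ps,uv)]),[495,-11,127]);P=r.x;print("tri",P,r.fun)
# plate outline from dark grey in top view
p=ps[1];g=p["color"].astype(int);m=((g.sum(2)<300)&(np.ptp(g,axis=2)<18)).astype(np.uint8)
m[:150]=0;m[300:]=0;m[:,:180]=0;m[:,335:]=0
m=cv2.morphologyEx(m,cv2.MORPH_OPEN,np.ones((5,5)))
c=max(cv2.findContours(m,0,1)[0],key=cv2.contourArea);W=np.array([atz(p,q,30)[:2] for q in cv2.convexHull(c)[:,0]])
f=least_squares(lambda q:np.hypot(*(W-q[:2]).T)-150,[565,-64],loss="soft_l1",f_scale=2).x;print("axis",f,"resid",np.std(np.hypot(*(W-f).T)-150))
d=P[:2]-f;print("dist",np.hypot(*d));n=d/np.hypot(*d);Q=f+85*n;t=np.array([n[1],-n[0]]) ;t=np.array([-n[1],n[0]]);print("on 85:",Q,"tangent",t)
T=np.array([*Q,127]);dz=T-np.array(s["eef_pos"]);print("tool shift for x,z:",A.T@[dz[0],dz[1],0], "tangent in tool",A.T@[*t,0])
out=[]
for p,n0 in zip(ps,("scene","top")):
    im=p["color"][:,:,::-1].copy();X=[[*Q,127],[*(Q+22*t),127],[*(Q-22*t),127]]
    u0=proj(p,[*Q,127])[0].astype(int)-50
    cr=cv2.resize(im[u0[1]:u0[1]+100,u0[0]:u0[0]+100],(400,400),interpolation=cv2.INTER_CUBIC)
    for u,col in zip(proj(p,X),((0,255,0),(255,255,0),(255,0,255))): cv2.circle(cr,tuple(int(v) for v in (u-u0)*4),3,col,-1)
    out.append(cr)
cv2.imwrite("pics/crop1.png",np.hstack(out))
E
```

```text
[[-0.916  0.     0.401]
 [-0.401 -0.    -0.916]
 [-0.    -1.     0.   ]]
[array([405.7, 259.7]), array([226.2, 252.1])]
tri [497.36152781  -8.66990089 120.96100413] [-0.45264723  0.00867779 -0.40336126  0.20885435]
axis [565.58821125 -61.94702535] resid 0.6435988414203577
dist 86.56403597808597
on 85: [498.59424514  -9.63251011] tangent [-0.61546489 -0.78816431]
tool shift for x,z: [-4.52868668e+02 -1.39875402e-03 -3.16146276e+02] tangent in tool [8.79961129e-01 8.85095890e-07 4.75045694e-01]
```

View pics/crop1.png

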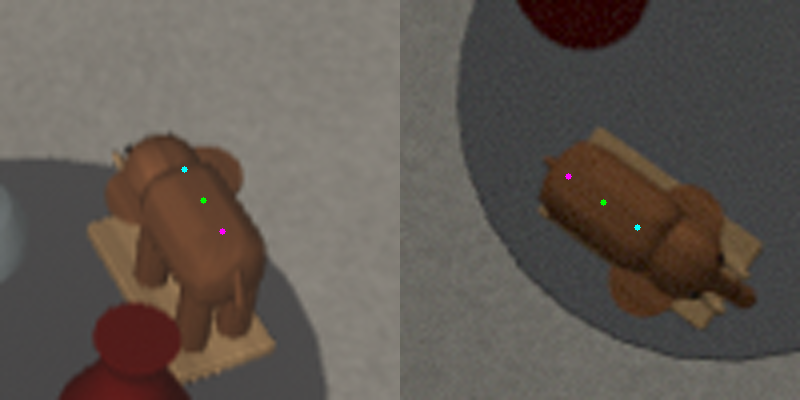

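The marks sit along the middle of the back in both crops: green mid-back, cyan towards the head, magenta towards the tail. The target is (498,-10). I'll move over it at height, shutting the gripper and turning it so both fingertips lie along the back.

```bash
python3 -m crank '[{"dp":[-30,0,-21],"roll":0.11,"gripper":255},{"dp":[-60,0,-42],"roll":0.22,"gripper":255},{"dp":[-90,0,-63],"roll":0.33,"gripper":255},{"dp":[-120,0,-84],"roll":0.44,"gripper":255},{"dp":[-150,0,-105],"roll":0.55,"gripper":255},{"dp":[-180,0,-126],"roll":0.66,"gripper":255},{"dp":[-210,0,-147],"roll":0.77,"gripper":255},{"dp":[-240,0,-168],"roll":0.88,"gripper":255},{"dp":[-270,0,-189],"roll":0.99,"gripper":255},{"dp":[-300,0,-210],"roll":1.075,"gripper":255}]' 20
python3 - <<'E'
from h import *
s=ctrl.sense();A=tool(s);print(s["time_s"],s["eef_pos"],s["force"],s["grip_width"],s["joints"]);print(A.round(3))
print(A.T@(np.array([498,-10,0])-[*s["eef_pos"][:2],0]))
E
```

```text
time_s: 1.73
eef_pos: [399.4, -170.9, 253.5]
ee_rot: [0.229, -0.229, -0.669, 0.669]
force: [-0.1, -0.1, 1.1]
grip_width: -0.0
1.7333 [ 399.44260396 -170.85419933  253.5098901 ] [-0.1289094  -0.09925917  1.11436584] -0.00024433893675775706 [-6.75099494e-01  1.10887209e-01  1.74898177e+00 -1.55652547e-04
  1.28110664e+00  1.55453802e+00]
[[-0.791  0.    -0.612]
 [ 0.612 -0.001 -0.791]
 [-0.001 -1.     0.   ]]
[ 2.05372090e+01 -4.24757238e-02 -1.87525612e+02]
```

```bash
python3 -m crank '[{"dp":[4,0,-37],"roll":0,"gripper":255},{"dp":[8,0,-74],"roll":0,"gripper":255},{"dp":[12,0,-111],"roll":0,"gripper":255},{"dp":[16,0,-148],"roll":0,"gripper":255},{"dp":[20,0,-176],"roll":0,"gripper":255},{"dp":[20.5,0,-187.5],"roll":0,"gripper":255},{"dp":[20.5,25,-187.5],"roll":0,"gripper":255},{"dp":[20.5,50,-187.5],"roll":0,"gripper":255},{"dp":[20.5,70,-187.5],"roll":0,"gripper":255},{"dp":[20.5,70,-187.5],"roll":0,"gripper":255}]'
python3 - <<'E'
from h import *
s=ctrl.sense();A=tool(s);print(s["time_s"],s["eef_pos"],s["force"])
tip=np.array(s["eef_pos"])+22*A[:,1];print("tip",tip)
out=[]
for c in("scene","top"):
    p=eyes.capture(c);im=p["color"][:,:,::-1]
    u0=proj(p,[498,-10,140])[0].astype(int)-50
    cr=cv2.resize(im[u0[1]:u0[1]+100,u0[0]:u0[0]+100],(400,400),interpolation=cv2.INTER_CUBIC)
    u=proj(p,tip)[0];cv2.circle(cr,tuple(int(v) for v in (u-u0)*4),3,(0,255,0),-1);out.append(cr)
cv2.imwrite("pics/crop2.png",np.hstack(out))
E
```

```text
time_s: 2.57
eef_pos: [494.9, -10.9, 179.9]
ee_rot: [0.229, -0.225, -0.669, 0.67]
force: [-0.5, -0.2, -1.4]
grip_width: -0.001
2.5667 [494.86908231 -10.86583458 179.93036872] [-0.47452279 -0.21603012 -1.36330673]
tip [494.72542451 -10.83114005 157.93086512]
```

View pics/crop2.png

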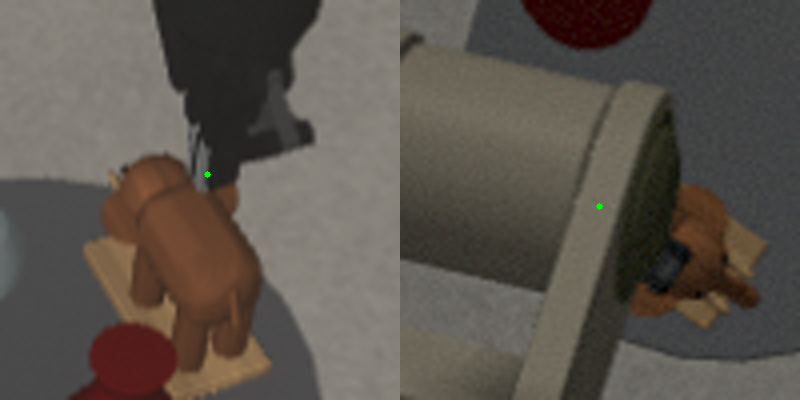

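In the scene crop the shut fingertips at about (205,180) hang just above the mid-back, close to the computed tip. The top view is hidden by the wrist. Next I'll re-check the lateral position and descend to just above the back.

```bash
python3 -m crank '[{"dp":[0,5,0],"roll":0,"gripper":255},{"dp":[0,10,0],"roll":0,"gripper":255},{"dp":[0,15,0],"roll":0,"gripper":255},{"dp":[0,20,0],"roll":0,"gripper":255},{"dp":[0,22,0],"roll":0,"gripper":255},{"dp":[0,22,0],"roll":0,"gripper":255},{"dp":[0,22,0],"roll":0,"gripper":255}]'
python3 - <<'E'
from h import *
s=ctrl.sense();A=tool(s);print(s["time_s"],s["eef_pos"],s["force"])
print("tool shift",A.T@(np.array([498,-10,0])-[*s["eef_pos"][:2],0]))
p=eyes.capture("scene");u0=proj(p,[498,-10,140])[0].astype(int)-50
cv2.imwrite("pics/crop3.png",cv2.resize(p["color"][u0[1]:u0[1]+100,u0[0]:u0[0]+100,::-1],(500,500),interpolation=cv2.INTER_CUBIC))
E
```

```text
time_s: 3.25
eef_pos: [496.6, -10.8, 161.3]
ee_rot: [-0.227, 0.227, 0.67, -0.67]
force: [-0.2, 0.1, -0.0]
grip_width: 0.002
3.25 [496.6340388  -10.82062716 161.32308918] [-0.17514766  0.09529359 -0.00756913]
tool shift [-5.86231091e-01  3.98579310e-06 -1.48175978e+00]
```

View pics/crop3.png

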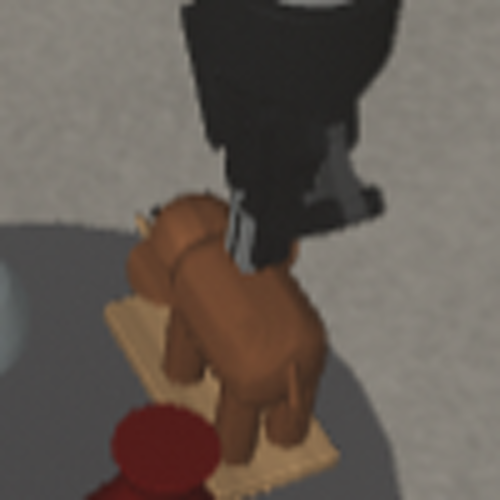

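The fingertips at (250,265) are about 12 mm above the back and well centred. I'll press slowly.

```bash
python3 -m crank '[{"dp":[-0.5,3,-1.5],"roll":0,"gripper":255},{"dp":[-0.5,6,-1.5],"roll":0,"gripper":255},{"dp":[-0.5,9,-1.5],"roll":0,"gripper":255},{"dp":[-0.5,10,-1.5],"roll":0,"gripper":255},{"dp":[-0.5,11,-1.5],"roll":0,"gripper":255},{"dp":[-0.5,12,-1.5],"roll":0,"gripper":255},{"dp":[-0.5,13,-1.5],"roll":0,"gripper":255},{"dp":[-0.5,14,-1.5],"roll":0,"gripper":255},{"dp":[-0.5,14,-1.5],"roll":0,"gripper":255},{"dp":[-0.5,14,-1.5],"roll":0,"gripper":255}]'
```

```text
time_s: 4.13
eef_pos: [497.9, -10.0, 147.6]
ee_rot: [-0.227, 0.227, 0.67, -0.67]
force: [-1.6, -0.2, 4.0]
grip_width: -0.002
```

Contact at about 4 N, which matches the dowel friction.

```bash
python3 -m crank '[{"dp":[0,0.5,0],"roll":0,"gripper":255},{"dp":[0,1,0],"roll":0,"gripper":255},{"dp":[0,1.5,0],"roll":0,"gripper":255},{"dp":[0,2,0],"roll":0,"gripper":255},{"dp":[0,2.5,0],"roll":0,"gripper":255},{"dp":[0,3,0],"roll":0,"gripper":255},{"dp":[0,3.5,0],"roll":0,"gripper":255},{"dp":[0,3.5,0],"roll":0,"gripper":255},{"dp":[0,3.5,0],"roll":0,"gripper":255}]'
```

```text
time_s: 4.88
eef_pos: [497.9, -9.9, 144.0]
ee_rot: [0.227, -0.227, -0.67, 0.67]
force: [-2.1, 0.5, 3.6]
grip_width: -0.001
```

```bash
python3 -m crank '[{"dp":[0,0.4,0],"roll":0,"gripper":255},{"dp":[0,0.8,0],"roll":0,"gripper":255},{"dp":[0,1.2,0],"roll":0,"gripper":255},{"dp":[0,1.5,0],"roll":0,"gripper":255},{"dp":[0,1.5,0],"roll":0,"gripper":255},{"dp":[0,1.5,0],"roll":0,"gripper":255}]'
```

```text
time_s: 5.38
eef_pos: [497.9, -9.9, 142.4]
ee_rot: [-0.227, 0.227, 0.67, -0.67]
force: [-2.9, 1.0, 5.1]
grip_width: 0.003
```

```bash
python3 -m crank '[{"dp":[0,0.2,0],"roll":0,"gripper":255},{"dp":[0,0.4,0],"roll":0,"gripper":255},{"dp":[0,0.4,0],"roll":0,"gripper":255}]'
```

```text
time_s: 5.63
eef_pos: [497.9, -9.9, 142.0]
ee_rot: [-0.227, 0.227, 0.67, -0.67]
force: [-2.3, 0.2, 5.0]
grip_width: 0.0
```

```bash
python3 -m crank '[{"dp":[0,0.2,0],"roll":0,"gripper":255},{"dp":[0,0.4,0],"roll":0,"gripper":255},{"dp":[0,0.4,0],"roll":0,"gripper":255}]'
```

```text
time_s: 5.88
eef_pos: [498.0, -9.9, 141.9]
ee_rot: [0.227, -0.227, -0.67, 0.67]
force: [-3.8, 1.2, 9.1]
grip_width: 0.002
```

```bash
python3 -m crank '[{"dp":[0,0.2,0],"roll":0,"gripper":255},{"dp":[0,0.2,0],"roll":0,"gripper":255},{"dp":[0,0.2,0],"roll":0,"gripper":255}]'
```

```text
time_s: 6.13
eef_pos: [498.0, -9.9, 141.9]
ee_rot: [0.227, -0.227, -0.67, 0.67]
force: [-4.4, 1.2, 9.7]
grip_width: -0.0
```

The tip has stopped at 119.9 mm while the force climbs to about 10 N, so the plate is on the hard stop. I'll withdraw straight up, then move aside.

```bash
python3 -m crank '[{"dp":[0,-1,0],"roll":0,"gripper":255},{"dp":[0,-4,0],"roll":0,"gripper":255},{"dp":[0,-20,0],"roll":0,"gripper":255},{"dp":[0,-50,0],"roll":0,"gripper":255},{"dp":[0,-80,0],"roll":0,"gripper":255},{"dp":[0,-110,0],"roll":0,"gripper":255},{"dp":[0,-110,35],"roll":0,"gripper":255},{"dp":[0,-110,70],"roll":0,"gripper":255},{"dp":[0,-110,105],"roll":0,"gripper":255},{"dp":[0,-110,140],"roll":0,"gripper":255}]'
python3 -m crank '[{"dp":[0,0,35],"roll":0,"gripper":255},{"dp":[0,0,70],"roll":0,"gripper":255},{"dp":[0,0,100],"roll":0,"gripper":255},{"dp":[0,0,100],"roll":0,"gripper":255},{"dp":[0,0,100],"roll":0,"gripper":255}]'
python3 - <<'E'
from h import *
s=ctrl.sense();print(s["time_s"],s["force"])
Z=dict(elephant=120,calf=94,vase=30,paperweight=30,acrylic_box=0)
for c in("scene","top"):
    p=eyes.capture(c)
    for k,z in Z.items():
        for d in models.spot_point(p,k)[:2]: print(c,k,np.round(d["centre"],1),round(d["confidence"],2),np.round(atz(p,d["centre"],z)))
    if c=="scene":
        a=cv2.imread("pics/scene0.png");out=[cv2.resize(i[220:370,280:450],(400,353),interpolation=cv2.INTER_CUBIC) for i in(a,p["color"][:,:,::-1])]
        cv2.imwrite("pics/cmp.png",np.hstack(out))
E
```

```text
time_s: 6.97
eef_pos: [411.8, -121.9, 251.2]
ee_rot: [0.226, -0.227, -0.67, 0.67]
force: [0.3, -1.2, 0.7]
grip_width: 0.004
time_s: 7.38
eef_pos: [351.5, -201.4, 251.3]
ee_rot: [-0.228, 0.228, 0.669, -0.669]
force: [-0.4, 0.9, -0.4]
grip_width: 0.003
7.3833 [-0.35405487  0.8816895  -0.41516569]
scene elephant [405.1 259.6] 0.93 [496.  -9. 120.]
scene calf [328.1 296.7] 0.67 [ 641. -107.   94.]
scene vase [380.5 329.7] 0.71 [618.   4.  30.]
scene paperweight [342.6 270.5] 0.73 [ 523. -139.   30.]
scene acrylic_box [279.1 200.9] 0.84 [ 388. -397.    0.]
scene acrylic_box [210.  193.5] 0.78 [ 456. -564.    0.]
top elephant [225.9 252.7] 0.94 [497.  -9. 120.]
top calf [273.7 184.6] 0.87 [ 639. -108.   94.]
top vase [222.9 199.5] 0.88 [620.  10.  30.]
top paperweight [284.4 244.4] 0.57 [ 516. -124.   30.]
top paperweight [364.5 225.8] 0.53 [ 552. -301.   30.]
top acrylic_box [480.7 268.4] 0.87 [ 451. -563.    0.]
top acrylic_box [408.2 296.1] 0.85 [ 394. -396.    0.]
```

View pics/cmp.png

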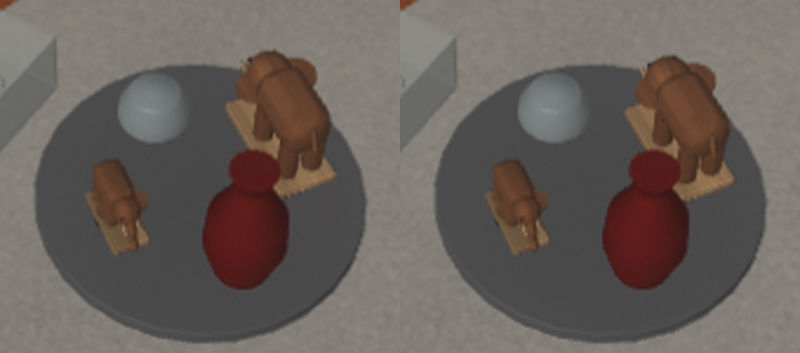

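In the before/after pair the bigger elephant now sits lower, its back about 5 px down at (690,100). The smaller elephant, vase, paperweight, plate and box corner haven't moved. I'm handing it in.

```bash
python3 -c "
from rig import ctrl
print(ctrl.finish_job())"
```

```text
the job is handed in; nothing more can be done
None
```

I pressed the bigger elephant home with the shut fingertips and handed the job in at about 7.5 s; no verdict was reported.

- **Press:** The dowel slid at about 4–5 N. The fingertips then stopped at 119.9 mm (fully home is 120 mm) while the force readings rose to about 10 N, which points to the hard stop. I then withdrew straight up and aside, and the wrist force returned to about zero.
- **Final pictures:** The bigger elephant sits visibly lower. The smaller elephant, vase, paperweight, turntable and the visible corner of the clear box look unchanged.
- **Disagreements:**
  - The first two-camera fix put the elephant's back at 121 mm before pressing, against the stated 126–128 mm. I went by contact force instead.
  - In the last check the two best `acrylic_box` detections in each picture were look-alikes. The clear box is therefore confirmed only by its corner in the before/after crop and by the arm passing well above it.
  - I first miscounted five boxes; there are four.

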